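# Refit the filter cassette and restart the paint-room extractor

### The arm

A 6-joint arm with a two-finger parallel gripper is mounted at the origin on the work surface. World frame = base frame: x ahead of the robot, y to its left, z up, the work surface at z = 0. Lengths are in mm, angles in rad, forces in N, time in s.
With the tool pointing down it reaches from about 275 to 825 mm from the base axis. Payload 4.9 kg.
Tool frame: the origin (TCP) lies at the very end of the fingers, on their centre line; the grasp point (between the pads) lies 19 mm behind it; z points along the fingers, y is the line along which they close (so a half turn about z gives the same grasp; the last joint's range is limited). The gripper opens to 85 mm and grips with 20 to 120 N. Pads are 22 mm wide; open, the fingers measure 114 mm over their backs; the gripper's body (76 mm by 85 mm) begins 54 mm behind the grasp point. The pads swing forward as they close: fully open they stand 13 mm farther back than shut.
Start: joints at [1.151, 0.326, -0.193, 1.052, 0, 1.437], TCP at [155.053, 527.709, 231.281] pointing down, gripper open.
Joint ranges: [-2.65, 2.65], [-0.97, 1.79], [-1.3, 1.35], [-1.93, 2.1], [-1.47, 1.37], [-3.14, 3.14]. Speed limits (rad/s): [2.57, 2.57, 3.14, 3.14, 3.14, 3.14].

### API

Orientations are given as [roll, pitch, yaw] about the fixed x, y, z axes, in that order (R = Rz(yaw) Ry(pitch) Rx(roll)).
In Python, from bench import bot, solve_ik, imaging gives the robot as it stands. Calls block until the motion is done:
- bot.move_ptp(position, orientation): joint-space move of the TCP to a pose.
- bot.movel(position, rot=None, max_speed=150, threshold=None): straight line of the TCP; rot=None keeps the orientation; max_speed is the mean speed in mm/s. With threshold (N) it stops when the force on the tool has changed by that much, and returns True; else False.
- bot.move_j(angles): joint-space move.
- bot.grip(opening, effort=None): opening from 0.0 (shut) to 1.0 (fully open); effort is the grip in N (None keeps the last); returns when the fingers have stopped.
- bot.dwell(seconds).
- solve_ik(position, orientation): joint angles nearest the present ones, or None.
- bot.get_state(): the state.
- imaging.capture(name): name is "side" or "top" or "wrist"; returns the picture (400x640x3 uint8, blue, green, red); there is no depth.
- imaging.camera_model(name): a dict with "K" (3x3 intrinsics, pixels), "position" and "rotation" of the camera in the world. Camera axes: x right, y up, looking along -z (the intrinsics and any distortion apply to the point x, -y, -z); pixel columns grow to the right and rows downward; lengths in mm; the calibration is good to about 2 mm. The wrist camera is an equidistant fisheye: a pixel r from the principal point sees the ray r / f radians off the axis. A picture is of the moment at which its call begins: read the wrist's pose just before it. camera_model takes no time and is no camera call; for the wrist camera it gives the pose at the moment of the call.
A pose or a line that the arm cannot do raises bot.IKError and nothing moves.
- bot.sign_off(): hands the job in; it is judged then, once.
The state is a dict: "t": time; "qpos": joint angles; "joint_velocities": joint speeds; "effort": joint torques, N m; "tcp_pos": TCP position; "orientation": TCP orientation; "contact_force": force on the tool from outside, world axes, zero at the start; "wrist_torque": the same for the moment, N m; "opening": opening from 0.0 (shut) to 1.0 (fully open); "gripper_force": force on a finger pad.
Only numpy, scipy, OpenCV 4.12 (cv2) and the standard library are available. Lean on these libraries where they do the work, as an engineer would, in place of code of your own. Each camera call takes 0.05 s, during which the arm holds its last target. There are 200 camera calls.

### The job

Take the smaller of the two filter cassettes out of the rack and push it into the slot in the extractor's sloping panel until its flange sits flat on the panel, and let go. Then restart the fan: press the square reset button, then low speed (the round button with one bar), then high speed (the round button with two bars), one at a time, each right down to its stop and let up again. Do not press the mushroom-headed stop button, do not force anything, and leave the other things where they are.

Things in the scene. Friction and masses are not known exactly. Their poses are not given: they have to be found in the camera images.
- extractor: Fixed grey sheet-steel bench extractor, 360 mm wide, with a white control panel sloping up away from the robot. Origin: on the bench below the centre of the panel face. x away from the robot, y left, z up. The panel's low front edge is at x = -109 mm, 114 mm high, its upper edge at x = +109, 216 mm high; behind it a fan chamber 240 mm high reaches x = +280.
- panel: The fixed sloping panel, a flat face 240 mm up the slope by 360 mm wide. Origin: centre of the face, 165 mm above the bench. x up the slope, y left, z straight out of it (25 degrees from vertical, leaning towards the robot). The four buttons sit in one aluminium module, 135 by 138 mm, fitted 0 to 10 mm proud (differs each time, is not reported, the same for all four): feel for it.
- slot (a point): Centre of the slot's mouth in the panel face, at x = 0, y = +85 mm of the panel, same axes. A straight pocket 13.2 mm (x) by 101.6 mm (y), 80 mm deep along -z, sharp-edged, with a flush rubber border. A leaf spring in its upper wall, from 32 mm down, pinches what is slid in: pushing on takes about 10 N (5 to 15 N), so the cassette does not fall home and stays where it is pushed.
- cassette: The smaller cassette: black frame, white pleats, 12 mm thick (x), 100 wide (y), 72 tall (z), 110 to 240 g, symmetrical. Origin: centre of its lower edge; the lower edges are square. On top a flange 24 (x) by 106 (y) mm, z 72 to 76, and on it an upright pull tab 10 mm thick (x), 44 wide (y), z 76 to 112, to pinch across its 10 mm. Stands upright in either rack bay, tab up.
- cassette_seat (a point): Centre of the underside of the smaller cassette's flange, 72 mm above its origin, axes as the cassette. Home: it coincides with the slot point, its z along the panel's z.
- big_cassette: The larger cassette, for another machine, in the other bay of the rack: same make and same 12 mm thickness, tab and flange, but 126 mm wide and 92 mm tall, so it does not fit. To be left alone. Origin: centre of its lower edge.
- rack: Fixed aluminium rack 150 (x) by 145 (y) by 48 mm high, with two upright bays at x = -40 and x = +40 mm, each 14.8 mm (x) by 131 mm (y), floor at 5 mm. Cassettes stand in the bays with their thickness along the rack's x. Origin: centre of its underside.
- reset (a joint): Press depth in m of the reset button, the only square one (26 mm), upper row of the panel, next to the slot; black. 0 is up, 0.006 fully down at its stop. Spring: 1.5 N to start, 5 N fully down. Centre at x = +10, y = -45 mm of the panel; when up its top stands 22 to 32 mm out from the panel face, as the module stands proud (see panel). Works along the panel's -z.
- low (a joint): Press depth in m of the low-speed button, round, 28 mm across, black with one white bar, lower row (nearer the robot), on the slot's side. 0 is up, 0.006 fully down at its stop. Spring: 1.5 N to start, 5 N fully down. Centre at x = -65, y = -45 mm of the panel; when up its top stands 18 to 28 mm out from the panel face, as the module stands proud (see panel). Works along the panel's -z.
- high (a joint): Press depth in m of the high-speed button, round, 28 mm across, black with two white bars, lower row, farther from the slot. 0 is up, 0.006 fully down at its stop. Spring: 1.5 N to start, 5 N fully down. Centre at x = -65, y = -120 mm of the panel; when up its top stands 18 to 28 mm out from the panel face, as the module stands proud (see panel). Works along the panel's -z.
- stop (a joint): Press depth in m of the stop button, with a mushroom head 40 mm across, upper row, farther from the slot; black; not to be pressed. 0 is up, 0.006 fully down at its stop. Spring: 1.5 N to start, 5 N fully down. Centre at x = +10, y = -120 mm of the panel; when up its top stands 28 to 38 mm out from the panel face, as the module stands proud (see panel). Works along the panel's -z.
- tin: Bystander: closed paint tin, 100 mm across, 125 mm high. Origin: centre of its underside.
- aerosol: Bystander: aerosol can, 66 mm across, 190 mm high. Origin: centre of its underside.
- cup: Bystander: white plastic mixing cup, 90 mm across, 100 mm high. Origin: centre of its underside.
Mind the look-alikes: they are no part of the job. What is shaped like the cassette but orange or pink is not meant.

How it is judged (in metres and radians):
On the way, in this order (a step that is already met when the one before it is completed fails the run):
1. the smaller cassette is home in the slot: its flange flat on the panel (x of cassette_seat in the frame of slot between -0.003 and 0.003 m and y of cassette_seat in the frame of slot between -0.004 and 0.004 m and z of cassette_seat in the frame of slot between -0.003 and 0.002 m and angle between the z axis of cassette and the z axis of slot, either way round below 0.05 rad), for 0.2 s.
2. the reset button alone is down at its stop, the cassette still home (all of step 1 and value of joint reset above 0.0048 m and value of joint each of low, high, stop below 0.0015 m), for 0.05 s.
3. reset let up again, the low-speed button alone is down at its stop, the cassette still home (all of step 1 and value of joint low above 0.0048 m and value of joint each of reset, high, stop below 0.0015 m), for 0.05 s.
4. low let up again, the high-speed button alone is down at its stop, the cassette still home (all of step 1 and value of joint high above 0.0048 m and value of joint each of reset, low, stop below 0.0015 m), for 0.05 s.
At the end, for the whole second after the job is handed in: Cassette at rest, flange underside within 2 mm of the panel face, centred on the slot within 3 mm up the slope and 4 mm across, axis within 0.05 rad of the panel normal; all four buttons up within 1 mm; tin, aerosol, cup and larger cassette within 30 mm of where they stood (all of step 1 and value of joint each of reset, low, high, stop below 0.001 m and linear speed of cassette below 0.01 m/s and distance of each of tin, aerosol, cup, big_cassette from where it was at the start of the episode below 0.03 m); the robot touches nothing.
It fails at once if a reset, low or high button is pressed (over 3 mm) while the smaller cassette is not home (flange more than 6 mm off the panel) (value of joint any of reset, low, high above 0.003 m and (z of cassette_seat in the frame of slot above 0.006 m or distance between cassette_seat and slot above 0.02 m)).
It fails at once if the stop button is pressed (over 2 mm), or two buttons are down together (over 3 mm each) (value of joint stop above 0.002 m or value of joint each of reset, low above 0.003 m or value of joint each of reset, high above 0.003 m or value of joint each of low, high above 0.003 m).
It fails at once if the robot presses a button with more than 60 N (contact force between any of the arm, the fingers and reset above 60 N or contact force between any of the arm, the fingers and low above 60 N or contact force between any of the arm, the fingers and high above 60 N or contact force between any of the arm, the fingers and stop above 60 N).
It fails at once if the cassette is pressed against the panel with more than 100 N (contact force between cassette and panel above 100 N).
It fails at once if the tin, the aerosol, the cup or the larger cassette is knocked over or moved by more than 30 mm (distance of any of tin, aerosol, cup, big_cassette from where it was at the start of the episode above 0.03 m or angle between any of tin, aerosol, cup, big_cassette's own z axis and vertical above 0.35 rad).
It also fails if it takes over 70 s, if anything falls off the work surface, if the arm or the gripper's body presses on something with over 40 N, if the wrist force passes 120 N, or if a joint passes its speed limit or range.

## Working session

There is one attempt and no reset: what is moved stays moved. The work goes in short steps, each a Python script; the robot and the scene stay as the last script left them, time stands still between calls to the robot, and variables do not carry over. Pictures are saved under pics/ and viewed, at most 10 in all, crops included, and the job is handed in when it is done.

```bash
mkdir -p pics; ls
python3 - <<'E'
from bench import bot, solve_ik, imaging
import cv2,numpy as np
for n in ("side","top","wrist"):
    m=imaging.camera_model(n); im=imaging.capture(n); cv2.imwrite(f"pics/{n}0.png",im)
    print(n,{k:(np.round(v,3).tolist() if not isinstance(v,str) else v) for k,v in m.items()})
print(bot.get_state())
E
```

```text
pics
side {'K': [[466.541, 0.0, 317.113], [0.0, 466.541, 203.099], [0.0, 0.0, 1.0]], 'position': [455.375, 950.301, 1259.691], 'rotation': [0.719, -0.007, -3.079]}
top {'K': [[456.198, 0.0, 324.915], [0.0, 456.198, 211.222], [0.0, 0.0, 1.0]], 'position': [440.875, -40.848, 1316.067], 'rotation': [0.077, 0.009, -1.57]}
wrist {'K': [[309.707, 0.0, 321.587], [0.0, 309.707, 195.085], [0.0, 0.0, 1.0]], 'position': [83.518, 550.19, 373.049], 'rotation': [-0.295, 0.003, 1.284]}
{'t': 0.15, 'qpos': array([ 1.15077776e+00,  3.26792923e-01, -1.93344286e-01,  1.05201176e+00,
        1.14473467e-05,  1.43661255e+00]), 'joint_velocities': array([ 0.00040707, -0.00169336,  0.00430217,  0.00056071,  0.00106108,
       -0.00058124]), 'effort': array([ 3.98718703e-04, -4.43703818e+01,  2.62664348e+01,  1.05398617e-02,
       -1.64294497e-04,  4.11941244e-06]), 'tcp_pos': array([154.87221422, 527.2837764 , 230.67497443]), 'orientation': array([-3.14025370e+00, -1.92302724e-04,  2.85575773e+00]), 'contact_force': array([-0.38182494, -0.02804731,  0.36948764]), 'wrist_torque': array([-0.02977645,  0.00895609,  0.06075002]), 'gripper_force': 0.0, 'opening': 0.9975357934977928}
```

View pics/top0.png

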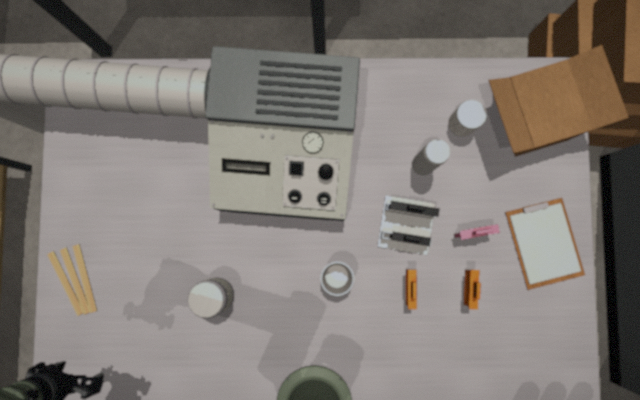

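View pics/side0.png

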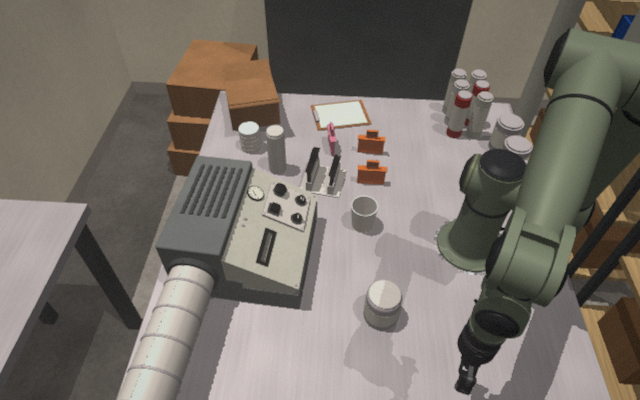

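Top: extractor panel ~(280,170) with slot ~(246,167), buttons (296,168),(326,171),(295,197),(323,199). Rack ~(408,225), cassettes at rows 209 and 238. Pink and orange look-alikes lie beside it. Side shows the same scene.

```bash
cat > h.py <<'E'
import numpy as np,cv2
from scipy.spatial.transform import Rotation as Ro
from bench import bot, solve_ik, imaging
def pose(m): 
    return np.array(m["K"]),np.array(m["position"]),Ro.from_euler('xyz',m["rotation"]).as_matrix()
def proj(m,P,fish=False):
    K,c,R=pose(m); d=(np.atleast_2d(P)-c)@R; d=d*[1,-1,-1]
    if fish:
        r=np.hypot(d[:,0],d[:,1]); th=np.arctan2(r,d[:,2]); u=d[:,:2]/r[:,None]*th[:,None]
    else: u=d[:,:2]/d[:,2:]
    return u*K[0,0]+K[:2,2]
def rays(m,uv,fish=False):
    K,c,R=pose(m); u=(np.atleast_2d(uv)-K[:2,2])/K[0,0]
    if fish:
        r=np.hypot(u[:,0],u[:,1])+1e-12; d=np.c_[u/r[:,None]*np.sin(r)[:,None],np.cos(r)]
    else: d=np.c_[u,np.ones(len(u))]
    return c,(d*[1,-1,-1])@R.T
def onplane(m,uv,p0,n=(0,0,1),fish=False):
    c,d=rays(m,uv,fish); n=np.array(n,float)
    return c+d*(((np.array(p0)-c)@n)/(d@n))[:,None]
def tri(ma,ua,mb,ub):
    c1,d1=rays(ma,ua); c2,d2=rays(mb,ub); out=[]
    for a,b in zip(d1,d2):
        a=a/np.linalg.norm(a); b=b/np.linalg.norm(b)
        s=np.linalg.lstsq(np.c_[a,-b],c2-c1,rcond=None)[0]
        out.append(np.r_[(c1+a*s[0]+c2+b*s[1])/2,np.linalg.norm(c1+a*s[0]-c2-b*s[1])])
    return np.array(out)
E
python3 - <<'E'
from h import *
T=cv2.imread('pics/top0.png');S=cv2.imread('pics/side0.png')
a=cv2.resize(T[40:260,200:460],None,fx=2.7,fy=2.7,interpolation=cv2.INTER_CUBIC); cv2.imwrite('pics/tc.png',a)
b=cv2.resize(S[110:310,150:400],None,fx=3,fy=3,interpolation=cv2.INTER_CUBIC); cv2.imwrite('pics/sc.png',b)
mt=imaging.camera_model('top')
print(onplane(mt,[[408,225]],[0,0,48]),onplane(mt,[[246,167]],[0,0,165]),onplane(mt,[[281,168]],[0,0,165]))
E
```

```text
[[ 500.65456141 -260.00009305   48.        ]] [[643.04453376 171.39877512 165.        ]] [[640.43127075  81.90466395 165.        ]]
```

View pics/tc.png

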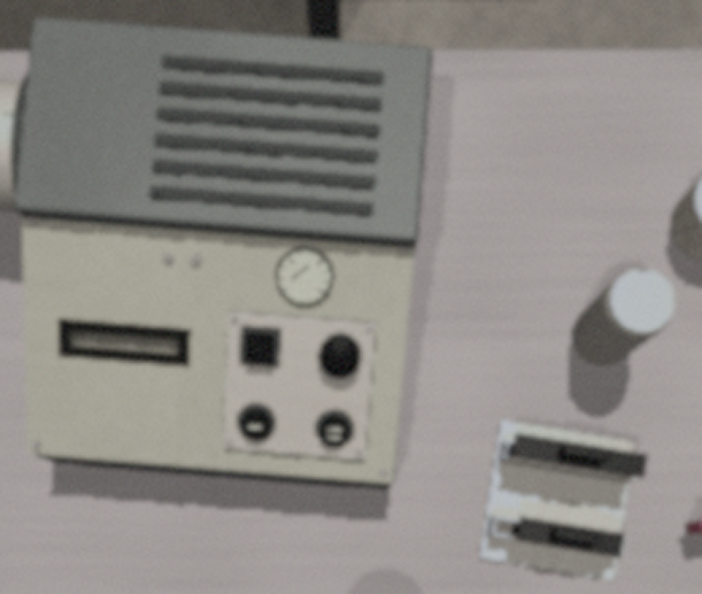

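View pics/sc.png

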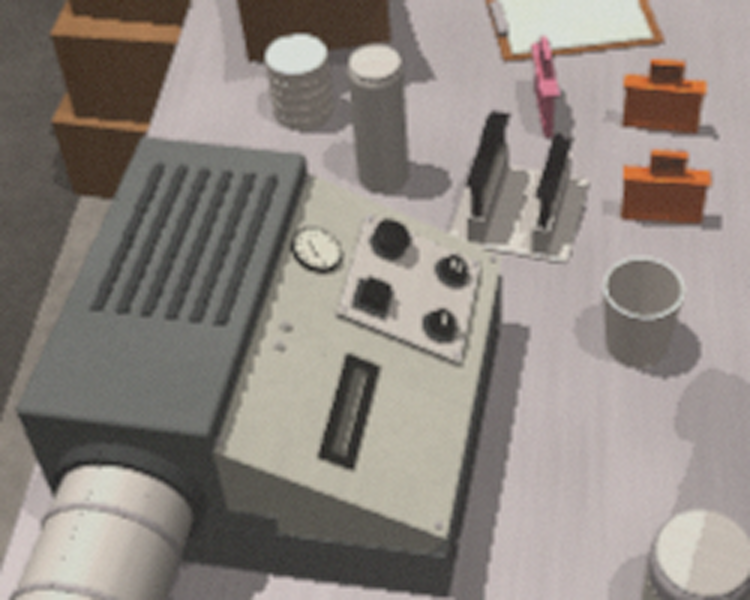

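Near (lower-x) bay holds the smaller cassette (top crop ~110 px flange versus ~140 for the far one). The slot is at (124,342) in the top crop and the module is on its right.

```bash
cat > meas.py <<'E'
from h import *
def blobs(im,thr,roi):
    x0,y0,x1,y1=roi; g=cv2.cvtColor(im[y0:y1,x0:x1],cv2.COLOR_BGR2GRAY)
    k=6; g=cv2.resize(g,None,fx=k,fy=k,interpolation=cv2.INTER_CUBIC)
    cs,_=cv2.findContours((g<thr).astype('u1'),cv2.RETR_EXTERNAL,cv2.CHAIN_APPROX_NONE)
    out=[]
    for c in cs:
        if cv2.contourArea(c)>k*k*25:
            p=c[:,0].astype(float); p=(p+.5)/k-.5+[x0,y0]; out.append(p.astype('f4'))
    return out
E
python3 - <<'E'
from meas import *
mt=imaging.camera_model('top');ms=imaging.camera_model('side')
T=np.mean([imaging.capture('top') for _ in range(6)],0).astype('u1');S=np.mean([imaging.capture('side') for _ in range(6)],0).astype('u1')
cv2.imwrite('pics/topm.png',T);cv2.imwrite('pics/sidem.png',S)
print('rack blobs')
for b in blobs(T,85,(375,190,450,255)):
    P=onplane(mt,b,[0,0,81])[:,:2].astype('f4'); print(np.round(cv2.minAreaRect(P),1) if 0 else cv2.minAreaRect(P))
print('panel blobs')
tb=blobs(T,70,(215,130,345,210)); sb=blobs(S,70,(225,160,325,280))
for n,bb in(('T',tb),('S',sb)):
    for b in bb: print(n,cv2.minAreaRect(b), cv2.contourArea(b))
E
```

```text
rack blobs
((462.5384216308594, -256.71002197265625), (109.61572265625, 20.97917366027832), 80.88238525390625)
((542.7337646484375, -268.6318664550781), (134.91168212890625, 23.482898712158203), 81.17066955566406)
panel blobs
T ((323.5064392089844, 198.46795654296875), (11.648709297180176, 11.556243896484375), 56.310333251953125) 106.54165140772238
T ((294.5, 196.33334350585938), (11.92465591430664, 11.520456314086914), 75.9643783569336) 106.9166564939078
T ((325.25, 171.75), (15.0, 13.66668701171875), 90.0) 163.80555131752044
T ((295.88360595703125, 168.27920532226562), (12.28853702545166, 12.642007827758789), 3.5761098861694336) 145.47221544082277
T ((245.4006805419922, 166.45269775390625), (47.5712890625, 12.255736351013184), 4.513986587524414) 551.5417480469914
S ((265.9407043457031, 246.8004150390625), (11.792213439941406, 36.111854553222656), 14.808429718017578) 389.2916704816744
S ((296.08331298828125, 218.0), (9.833343505859375, 9.666656494140625), 90.0) 58.20830281544477
S ((309.5744934082031, 244.2212371826172), (3.131244421005249, 72.20216369628906), 10.817831039428711) 168.02744505158626
S ((274.0099792480469, 208.3280029296875), (10.887288093566895, 10.663795471191406), 16.699338912963867) 94.86111662094481
S ((300.23944091796875, 200.43408203125), (10.125157356262207, 7.32676362991333), 31.26373863220215) 43.388856675708666
S ((279.8739318847656, 189.53759765625), (11.58903694152832, 11.768993377685547), 30.256221771240234) 108.13886557659134
S ((237.30032348632812, 205.65379333496094), (2.884127140045166, 85.05815124511719), 18.77465057373047) 165.65281253342982
S ((309.2485656738281, 169.7969512939453), (7.12641716003418, 23.036388397216797), 15.216370582580566) 103.12507629394531
```

```bash
cat >> h.py <<'E'
A25=np.deg2rad(25)
def panelR(yaw): return Ro.from_euler('z',yaw).as_matrix()@Ro.from_euler('y',-A25).as_matrix()
def toolR(Rf,s=1): # frame Rf: tool z=-z, tool y=s*x
    return np.c_[s*Rf[:,1],s*Rf[:,0],-Rf[:,2]]
def rpy(R): return Ro.from_matrix(R).as_euler('xyz')
E
python3 - <<'E'
from meas import *
mt=imaging.camera_model('top');ms=imaging.camera_model('side')
T=cv2.imread('pics/topm.png')
names=['slot','reset','stop','low','high']
tu=[[245.40,166.45],[295.88,168.28],[325.25,171.75],[294.5,196.33],[323.5,198.47]]
su=[[265.94,246.8],[274.01,208.33],[279.87,189.54],[296.08,218.0],[300.24,200.43]]
X=tri(mt,tu,ms,su); print(np.round(X,1))
# slot yaw from top, on inclined plane
b=[b for b in blobs(T,70,(215,130,345,210)) if cv2.contourArea(b)>400][0]
yaw=-0.1
for _ in range(4):
    Rp=panelR(yaw); P=(onplane(mt,b,X[0,:3],Rp[:,2])-X[0,:3])@Rp
    r=cv2.minAreaRect(P[:,:2].astype('f4')); a=r[2]%90; a=a-90 if a>45 else a
    yaw+=np.deg2rad(a)*1
    print(r,np.rad2deg(yaw))
org=X[0,:3]-Rp@[0,85,0]
print('panel origin',org); 
print('buttons in panel', np.round((X[:,:3]-org)@Rp,1))
np.savez('st.npz',yaw=yaw,slot=X[0,:3])
ry=np.deg2rad(-8.8)
for s in (1,-1):
    q=solve_ik([462.5,-256.7,180],rpy(toolR(Ro.from_euler('z',ry).as_matrix(),s))); print('rack',s,q)
    for d in ([0,85,0],[0,85,140],[10,-45,40],[-65,-120,20]):
        q=solve_ik(org+Rp@d,rpy(toolR(Rp,s))); print(d,s,q)
E
```

```text
[[ 6.439e+02  1.724e+02  1.682e+02  0.000e+00]
 [ 6.357e+02  4.230e+01  1.872e+02  3.000e-01]
 [ 6.261e+02 -3.130e+01  1.923e+02  2.000e-01]
 [ 5.690e+02  4.790e+01  1.534e+02  0.000e+00]
 [ 5.632e+02 -2.650e+01  1.514e+02  1.100e+00]]
((-0.10396194458007812, -0.10561370849609375), (32.325889587402344, 120.11622619628906), 1.168904423713684) -4.560673527594548
((-0.10748100280761719, -0.14752960205078125), (119.9232406616211, 32.32929229736328), 89.97659301757812) -4.584080510016424
((-0.10739326477050781, -0.14669036865234375), (32.32924270629883, 119.92699432373047), 0.00046999461483210325) -4.583610515401592
((-0.10739517211914062, -0.14670562744140625), (119.92692565917969, 32.32924270629883), 89.99999237060547) -4.583618144796123
panel origin [637.12729808  87.63067565 168.21033973]
buttons in panel [[  -0.    85.     0. ]
 [  10.   -45.3   16.2]
 [   8.8 -119.4   22.5]
 [ -64.9  -45.1   13.9]
 [ -65.6 -119.7   12.1]]
rack 1 [-0.6462878   0.32852158 -0.32792965  0.9143451   0.          1.0780975 ]
[0, 85, 0] 1 [ 0.20526396  0.33140395 -0.47101927  0.34763089 -0.11921111  1.83057537]
[0, 85, 140] 1 [ 0.23944709  0.11623527 -0.39835013  0.6394301  -0.13311213  1.86205481]
[10, -45, 40] 1 [-0.04016307  0.20245773 -0.53343177  0.39887843 -0.01683177  1.60690344]
[-65, -120, 20] 1 [-0.20866809  0.14860334 -0.75652217  0.2325094   0.05425456  1.45406786]
rack -1 [-0.6462878   0.32852158 -0.32792965  0.9143451   0.         -2.06349515]
[0, 85, 0] -1 [ 0.20526396  0.33140395 -0.47101927  0.34763089 -0.11921111 -1.31101728]
[0, 85, 140] -1 [ 0.23944709  0.11623527 -0.39835013  0.6394301  -0.13311213 -1.27953785]
[10, -45, 40] -1 [-0.04016307  0.20245773 -0.53343177  0.39887843 -0.01683177 -1.53468921]
[-65, -120, 20] -1 [-0.20866809  0.14860334 -0.75652217  0.2325094   0.05425456 -1.6875248 ]
```

Run:
```python
from meas import *
Rr=Ro.from_euler('z',np.deg2rad(-8.8)).as_matrix(); o=rpy(toolR(Rr))
bot.move_ptp([462.5,-256.7,300],o)
bot.grip(0.5)
bot.movel([462.5,-256.7,190],max_speed=200)
bot.dwell(0.2)
m=imaging.camera_model('wrist'); im=np.mean([imaging.capture('wrist') for _ in range(4)],0).astype('u1')
cv2.imwrite('pics/w1.png',im)
import pickle; pickle.dump(m,open('w1.pkl','wb'))
st=bot.get_state(); print(st['t'],st['tcp_pos'],st['contact_force'],m['position'],m['rotation'])
for n,P in (('small flange',[462.5,-256.7,81]),('tab top',[462.5,-256.7,117]),('big',[542.7,-268.6,101])): print(n,proj(m,P,True))
```

```text
5.3083 [ 462.75980405 -256.89919776  190.56520105] [-0.07687157 -0.29134912  0.64528136] [ 474.04675872 -182.00106926  333.7994848 ] [-0.29730344 -0.00231299 -0.15415524]
small flange [[320.97057809 192.98874248]]
tab top [[320.99082971 206.90439015]]
big [[420.10649471 199.34731373]]
```

View pics/w1.png

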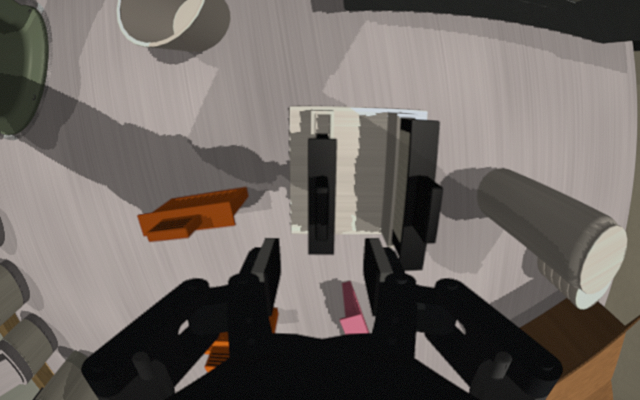

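The wrist view shows the small cassette flange at cols 308–336, rows 138–253, centred between the fingers. The big one is at right (420,195).

Run:
```python
from meas import *
import pickle
m=pickle.load(open('w1.pkl','rb')); im=cv2.imread('pics/w1.png')
bs=[b for b in blobs(im,70,(295,125,352,262)) ]
b=max(bs,key=cv2.contourArea); P=onplane(m,b,[0,0,81],fish=True)[:,:2].astype('f4'); r=cv2.minAreaRect(P); print(r)
c=np.array(r[0])
```

```text
((461.8907165527344, -260.1694641113281), (109.23533630371094, 23.280916213989258), 80.60807037353516)
```

Run:
```python
from meas import *
Rr=Ro.from_euler('z',np.deg2rad(-9.2)).as_matrix(); o=rpy(toolR(Rr))
bot.movel([462.2,-258,120],rot=o,max_speed=120)
print('touch',bot.movel([462.2,-258,87],max_speed=60,threshold=8))
bot.grip(0.0,effort=70)
s=bot.get_state(); print(s['t'],s['tcp_pos'],s['opening'],s['gripper_force'],s['contact_force'])
bot.dwell(0.1)
print('lift',bot.movel([462.2,-258,150],max_speed=60,threshold=12))
s=bot.get_state(); print(s['tcp_pos'],s['opening'],s['contact_force'])
bot.movel([462.2,-258,290],max_speed=150)
s=bot.get_state(); print(s['t'],s['opening'],s['contact_force'],s['wrist_torque'],s['gripper_force'])
m=imaging.camera_model('wrist'); im=np.mean([imaging.capture('wrist') for _ in range(4)],0).astype('u1'); cv2.imwrite('pics/w2.png',im)
```

```text
touch False
7.1333 [ 462.68964168 -258.32942767   87.51515347] 0.10638313655045686 68.5722541809082 [ 0.75381336 -0.16643193  2.69429801]
lift False
[ 461.90329776 -257.78240795  149.56896896] 0.10634924383212953 [ 0.10617487 -0.75514297 -1.70313736]
9.5167 0.10787134065352033 [ 0.66155376  0.10935657 -2.28704504] [ 0.00434927 -0.00173531  0.01240757] 68.32955002784729
```

View pics/w2.png

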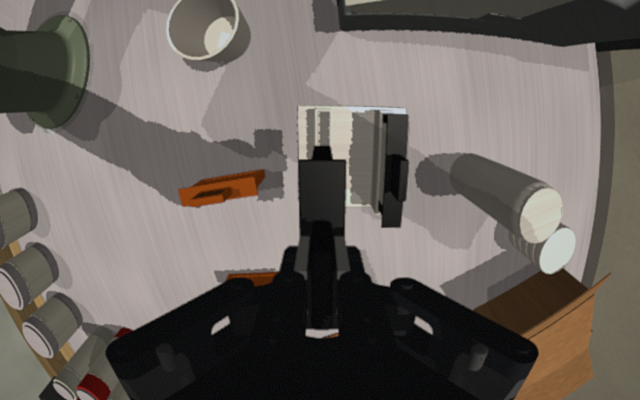

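Cassette is held: flange near edge at row 160, cols 299–346, body end peeking out at (322,150); the big cassette is still in the rack.

Run:
```python
from meas import *
d=np.load('st.npz'); Rp=panelR(d['yaw']); slot=d['slot'].copy(); slot[2]=165+0.
o=rpy(toolR(Rp)); D=82.5
bot.move_ptp(slot+Rp@[0,0,D+100],o)
print(bot.get_state()['t'])
print('touch',bot.movel(slot+Rp@[0,0,D+25],max_speed=100,threshold=10))
bot.dwell(0.2)
m=imaging.camera_model('wrist'); s=bot.get_state(); im=np.mean([imaging.capture('wrist') for _ in range(4)],0).astype('u1'); cv2.imwrite('pics/w3.png',im)
import pickle; pickle.dump((m,s),open('w3.pkl','wb'))
print(s['t'],(s['tcp_pos']-slot)@Rp,s['contact_force'],s['opening'])
c=im[60:260,200:440]; cv2.imwrite('pics/w3c.png',cv2.resize(c,None,fx=3,fy=3,interpolation=cv2.INTER_CUBIC))
Rt=toolR(Rp); 
print('cam in tool',(np.array(m['position'])-s['tcp_pos'])@Ro.from_euler('xyz',s['orientation']).as_matrix())
for n,P in (('slot end',[0,50.8,0]),('border end',[0,60,0]),('corners',[6.6,50.8,0]),('c2',[-6.6,50.8,0])): print(n,proj(m,slot+Rp@P,True))
R=Ro.from_euler('xyz',s['orientation']).as_matrix()
for n,P in (('body end',[50,0,D]),('b+',[50,6,D]),('b-',[50,-6,D]),('fl',[53,12,6.5]),('fl',[53,-12,6.5])): print(n,proj(m,s['tcp_pos']+R@P,True))
```

```text
11.3667
touch False
12.4667 [  0.56353775   0.20295958 108.22445546] [ 0.63847714 -0.39983859 -0.3129414 ] 0.10421649265108622
cam in tool [  75.93409891   -0.47930823 -142.66907108]
slot end [[321.3581918  134.59238047]]
border end [[321.3562202  123.31509618]]
corners [[329.51301142 134.60406972]]
c2 [[313.20321198 134.60844047]]
body end [[322.29089764 138.87624437]]
b+ [[330.53209618 138.89123136]]
b- [[314.0487739  138.88762039]]
fl [[347.27144092 150.70833091]]
fl [[297.95582625 150.69512421]]
```

View pics/w3c.png

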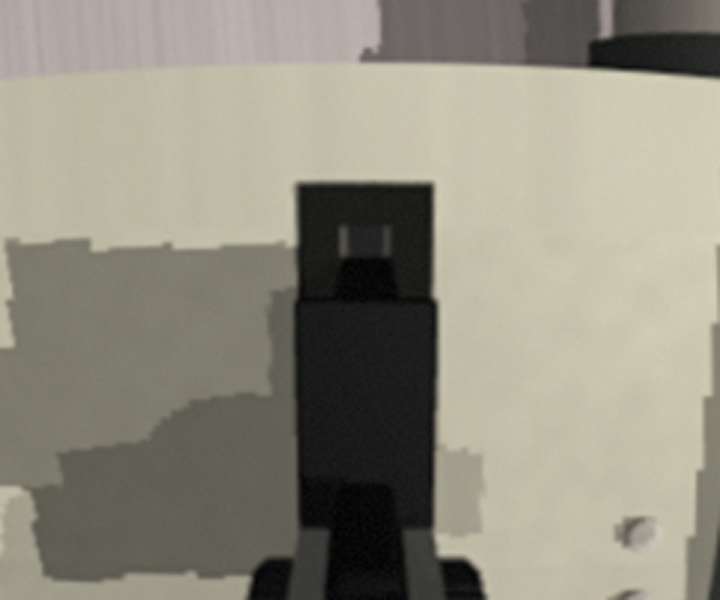

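The crop shows the slot border (cols 297–433, top row 183), slot opening (cols 338–391, end row 225), body lower end (row 258) and flange edge (row 298). x alignment looks good. The cassette sits ~5 mm off in tool x.

```bash
cat > edges.py <<'E'
from meas import *
import pickle
def prof(g,sl,axis,k=1):
    return g[sl].mean(axis)
def edge(p,i0,i1,sign):
    d=np.gradient(p)*sign; i=i0+np.argmax(d[i0:i1]); w=np.clip(d[i-2:i+3],0,None); return (np.arange(i-2,i+3)*w).sum()/w.sum()
E
python3 - <<'E'
from edges import *
m,s=pickle.load(open('w3.pkl','rb')); g=cv2.cvtColor(cv2.imread('pics/w3.png'),cv2.COLOR_BGR2GRAY).astype(float)
np.set_printoptions(linewidth=200,precision=1,suppress=True)
print('col rows', g[115:165,318:326].mean(1))
print('slot band 136-142', g[136:142,292:352].mean(0))
print('body band 149-155', g[149:156,292:352].mean(0))
print('border 124-132', g[124:132,292:352].mean(0))
print([bot.get_state()['tcp_pos'] for _ in range(3)])
E
```

```text
col rows [191.9 192.  192.8 194.5 185.9 136.   73.8  32.6  24.6  28.   27.4  27.8  27.8  27.9  28.   27.8  27.9  26.9  27.6  28.1  31.5  34.8  35.2  35.2  34.6  34.9  35.5  34.8  35.8  32.4  25.9  11.4   6.6
   7.    7.2   7.9   8.5   7.5   7.8   7.5   8.2   6.6   7.9   7.1   8.6  15.4  24.5  26.1  28.1  27.4]
slot band 136-142 [177.5 175.3 176.  181.8 187.5 181.  148.3  88.3  36.8  24.   25.7  27.3  27.3  28.   27.3  28.5  26.3  27.3  27.7  26.5  36.5  64.3  75.8  64.2  42.5  34.2  35.3  34.5  34.3  35.3  36.2  33.7  35.8
  35.2  35.2  43.7  60.2  56.7  41.5  29.   26.2  26.7  27.8  27.7  27.8  26.5  28.5  28.3  27.   26.   26.8  47.3 110.3 177.3 193.2 191.8 191.3 191.5 192.3 192. ]
body band 149-155 [125.  126.3 125.  126.  124.6 123.6 109.7  62.9  23.7  19.9  25.   25.   23.1  24.4  24.   23.3  23.6  23.1  22.7  22.4  15.4  12.7   7.3   6.6   8.3   8.7   7.4   8.7   7.9   7.9   7.1   7.9   7.6
   8.    7.4   6.4   7.    7.6   9.9  15.6  24.6  26.9  27.4  26.7  27.1  26.7  26.6  28.   26.3  26.   28.7  57.  117.1 173.6 189.1 188.3 186.9 188.  188.9 188.6]
border 124-132 [189.1 190.  189.8 190.6 191.8 180.2 130.   71.8  32.5  23.9  26.   26.8  26.6  27.8  26.5  27.6  27.5  27.6  26.6  27.8  27.6  27.6  27.9  28.6  28.2  27.5  28.2  28.4  28.5  27.8  27.   28.5  27.
  27.   27.9  26.4  29.9  27.4  27.6  26.9  27.2  28.   26.4  27.5  27.1  27.6  26.5  28.1  27.5  25.8  23.6  44.  110.8 180.5 197.9 197.9 196.4 195.8 195.  193.9]
[array([598.7, 176.1, 262.8]), array([598.7, 176.1, 262.8]), array([598.7, 176.1, 262.8])]
```

Run:
```python
from edges import *
m,s=pickle.load(open('w3.pkl','rb')); d=np.load('st.npz'); Rp=panelR(d['yaw']); slot=d['slot'].copy(); slot[2]=165
p=lambda u,z:((onplane(m,[u],slot+Rp@[0,0,z],Rp[:,2],True)-slot)@Rp)[0]
t=(s['tcp_pos']-slot)@Rp
print('tcp',t,'slot end',p([321.2,135],0),'border end',p([321.2,120.4],0),'body bottom',p([321.6,145.4],t[2]-82.5),'flange',p([322.2,159.3],t[2]-6.5))
E=(Ro.from_euler('xyz',s['orientation']).as_matrix().T@toolR(Rp)); print('rot err',Ro.from_matrix(E).as_rotvec())
```

```text
tcp [  0.56353775   0.20295958 108.22445546] slot end [-1.28088526e-01  5.04663866e+01 -1.91097138e-14] border end [-1.25150981e-01  6.23702133e+01 -4.56995553e-14] body bottom [ 0.16508059 45.42077743 25.72445546] flange [  0.36893061  48.89674786 101.72445546]
rot err [ 1.27495545e-03 -4.73361146e-04  1.08051831e-05]
```

```bash
cat > go.py <<'E'
from edges import *
d=np.load('st.npz'); Rp=panelR(d['yaw']); slot=d['slot'].copy(); slot[2]=165
D=82.5
def P(x,y,h): return slot+Rp@np.array([x,y,D+h])   # h: lower edge height above panel
def rep(tag=''):
    s=bot.get_state(); print(tag,'t%.1f'%s['t'],'pos',np.round((s['tcp_pos']-slot)@Rp-[0,0,D],2),'F',np.round(s['contact_force']@Rp,1),'M',np.round(s['wrist_torque']@Rp,2),'op %.3f'%s['opening']); return s
E
python3 - <<'E'
from go import *
x,y=-0.29,4.25
bot.movel(P(x,y,25),max_speed=60); rep('h25')
bot.movel(P(x,y,5),max_speed=60); rep('h5')
print(bot.movel(P(x,y,-12),max_speed=20,threshold=7)); rep('in')
E
```

```text
h25 t12.9 pos [-0.33  4.58 25.01] F [-1.  -1.1 -1. ] M [ 0.03  0.61 -0.  ] op 0.107
h5 t13.4 pos [-0.84  4.03  4.33] F [-0.1  0.7 -1.1] M [-0.02  0.55 -0.01] op 0.105
False
in t14.4 pos [ -0.32   4.26 -11.96] F [-0.6 -0.6 -0.5] M [-0.    0.56  0.01] op 0.102
```

Run:
```python
from go import *
x,y=-0.29,4.25
print(bot.movel(P(x,y,-30),max_speed=30,threshold=10)); rep('30')
print(bot.movel(P(x,y,-50),max_speed=25,threshold=20)); rep('50')
```

```text
False
30 t15.2 pos [ -0.41   4.2  -30.1 ] F [-0.2 -1.1  0. ] M [-0.01  0.51 -0.04] op 0.104
False
50 t16.1 pos [ -0.37   4.28 -50.33] F [-0.3  0.5 -2.5] M [ 0.14  0.54 -0.08] op 0.103
```

Run:
```python
from go import *
x,y=-0.29,4.25
print(bot.movel(P(x,y,-66),max_speed=25,threshold=25)); rep('66')
print(bot.movel(P(x,y,-76),max_speed=12,threshold=25)); rep('76')
m=imaging.camera_model('wrist'); im=np.mean([imaging.capture('wrist') for _ in range(3)],0).astype('u1'); cv2.imwrite('pics/w4c.png',cv2.resize(im[80:280,220:440],None,fx=3,fy=3,interpolation=cv2.INTER_CUBIC))
```

```text
False
66 t16.9 pos [ -0.38   4.13 -66.48] F [ 0.3  0.3 -3.8] M [ 0.1   0.46 -0.03] op 0.105
True
76 t17.5 pos [ -0.38   4.31 -72.1 ] F [1.1 0.3 4. ] M [-0.03  0.39 -0.05] op 0.104
```

View pics/w4c.png

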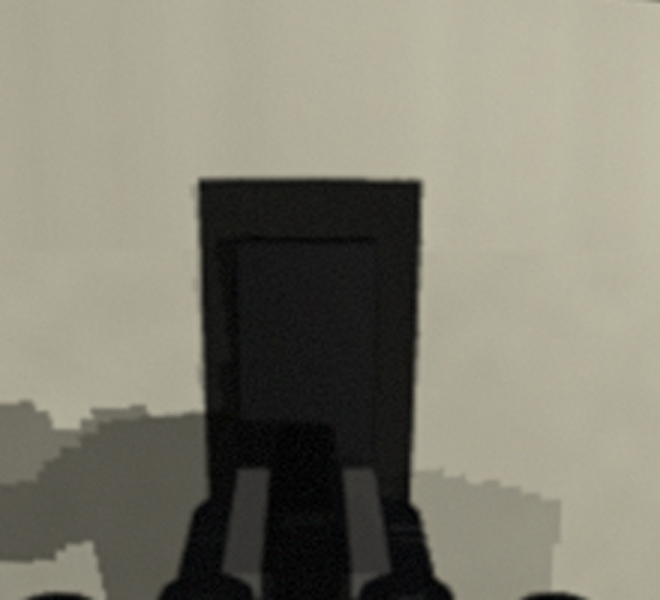

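The flange now covers the slot border evenly and contact came at 72.1 mm, as expected. Firm up, release, and view.

Run:
```python
from go import *
x,y=-0.29,4.25
print(bot.movel(P(x,y,-76),max_speed=12,threshold=30)); rep('push')
bot.grip(0.45); rep('open')
bot.movel(P(x,y,20),max_speed=150); bot.grip(0.0,effort=40); bot.dwell(0.1); rep('up')
T=imaging.capture('top'); S=imaging.capture('side')
m=imaging.camera_model('wrist'); im=np.mean([imaging.capture('wrist') for _ in range(3)],0).astype('u1'); cv2.imwrite('pics/w5.png',im)
pickle.dump(m,open('w5.pkl','wb'))
for n,Q in (('flange top +y',[0,53,4]),('flange top -y',[0,-53,4]),('tab top',[0,0,40])): print(n,proj(m,slot+Rp@Q,True))
```

```text
True
push t17.9 pos [ -0.41   4.33 -72.08] F [1.  0.4 4.3] M [-0.08  0.44 -0.06] op 0.100
open t18.3 pos [ -1.25   4.19 -72.52] F [ 0.   0.7 -1.2] M [ 0.02  0.41 -0.04] op 0.450
up t19.6 pos [-0.35  4.22 19.83] F [ 0.5 -1.1  0.6] M [-0.06  0.4  -0.04] op 0.003
flange top +y [[322.98040109 138.0805465 ]]
flange top -y [[322.7264419  259.59099624]]
tab top [[322.93134047 218.73313209]]
```

View pics/w5.png

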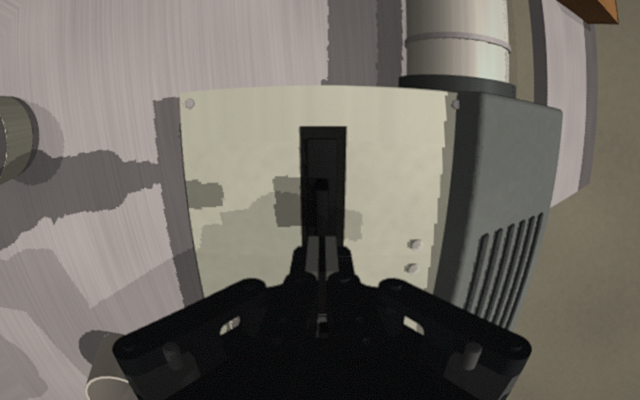

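Cassette is home: flange end at row ~138 as predicted, centred at col 322. Now the buttons.

```bash
cat > press.py <<'E'
from go import *
org=slot+Rp@[-0.13,-0.33,0]-Rp@[0,85,0]
def B(x,y,z): return org+Rp@np.array([x,y,z])
def pz():
    s=bot.get_state(); return ((s['tcp_pos']-org)@Rp),(s['contact_force']@Rp)
def press(x,y,z0):
    bot.movel(B(x,y,z0+25),max_speed=200); bot.movel(B(x,y,z0+2),max_speed=60); bot.dwell(.1)
    f0=pz()[1][2]
    hit=bot.movel(B(x,y,z0-22),max_speed=10,threshold=12)
    p,f=pz(); print('hit',hit,np.round(p,2),np.round(f,1))
    if hit:
        h2=bot.movel(B(x,y,p[2]-1.5),max_speed=5,threshold=20); bot.dwell(.15)
        p,f=pz(); print('hold',h2,np.round(p,2),np.round(f,1),f[2]-f0)
    bot.movel(B(x,y,z0+25),max_speed=80); print('t',bot.get_state()['t'])
E
python3 - <<'E'
from press import *
bot.movel(B(10,-45,100),max_speed=200)
press(10,-45,33)
E
```

```text
hit True [ 10.01 -44.99  22.38] [-0.8  0.2  5.6]
hold False [ 10.12 -44.98  22.17] [-4.2 -0.5 17.7] 17.85080345529837
t 24.2083
```

Run:
```python
from press import *
press(-65,-45,27)
press(-65,-120,27)
bot.movel(B(-65,-120,150),max_speed=150); bot.dwell(.3)
T=imaging.capture('top');S=imaging.capture('side')
a=cv2.resize(T[40:260,200:460],None,fx=1.5,fy=1.5,interpolation=cv2.INTER_CUBIC); b=cv2.resize(S[100:320,150:400],None,fx=1.5,fy=1.5,interpolation=cv2.INTER_CUBIC)
cv2.imwrite('pics/fin.png',np.hstack([a,b])); rep()
```

```text
hit True [-64.94 -45.    18.35] [-0.3 -1.   6.1]
hold True [-64.95 -44.99  18.32] [ 0.1 -0.4  8.1] 9.165763331075478
t 27.6583
hit True [ -64.92 -120.01   18.39] [ 0.1 -0.1  7.8]
hold False [ -64.81 -120.     18.11] [-4.6  0.5 22.7] 22.688244783401565
t 31.2167
 t32.4 pos [ -65.42 -205.31   67.1 ] F [ 0.2 -0.5 -0.6] M [ 0.01  0.37 -0.02] op -0.002
```

View pics/fin.png

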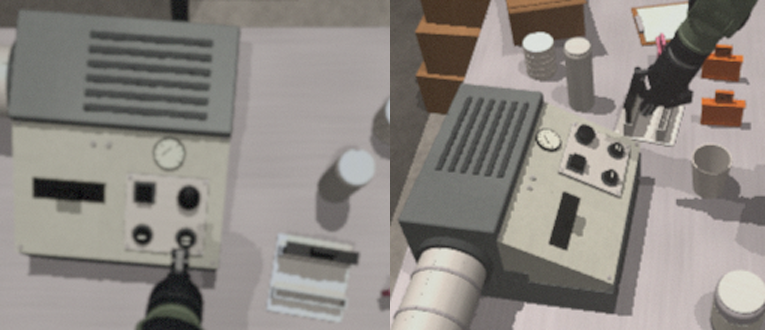

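The final views show the cassette flush in the slot at (68,189), the buttons clear of the gripper and the other things unmoved. All three presses reached the expected depth with 9–23 N.

```bash
python3 -c "
from bench import bot
print(bot.sign_off())"
```

```text
the job is handed in; nothing more can be done
None
```

The smaller cassette is home in the slot and released. Reset, low and high were each pressed to the stop in that order and let up, and the job was handed in at about 32 s; no verdict was returned.

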